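# Start the basket rim press with its two keys

## Task

Without gripping or lifting anything, push the wooden carrier with the woven basket base along its channel until it sits fully home against the stop of the rim press. Then press both keys of the start station fully down together, one fingertip on each and never one key alone, hold them down for three seconds, and let both come up again. Leave everything else on the table where it is.

Things in the scene. Friction and masses are not known exactly. Their poses are not given: they have to be found in the camera images.
- press: rim press, fixed: grey bed 340 (its x) x 150 x 20 mm thick with a head at the +x end. Origin: centre of the bed's underside, on the table; x along the channel towards the head, z up. The channel, on y = 0 and open at the -x end, is 106 mm wide between two aluminium guides that stand 15 mm above the bed.
- press_stop (a point): the stop: centre of the foot of the head's face, on the bed, at x = 95 mm, z = 20 mm of the press. An arm of the head overhangs the channel from 53 mm before the stop, underside 122 mm above the table; two rubber feet hang below it, 106 mm above the table; each comes down 3 mm for each mm of its key, up to 24 mm.
- carrier: loose plywood block 130 (its x) x 100 x 30 mm thick, a round basket base fixed on top (100 mm across, 29 mm tall), about 0.35 kg. Lies in the channel, its x along the press's x, 40 to 80 mm short of home. Origin: centre of its underside; back face at x = -65 mm. Fully home: front face on the stop, origin at x = 30 mm of the press. Slides at about 1 to 5 N.
- station: start station, fixed to the table: an aluminium box 110 mm (its x) by 160 mm (y) by 50 mm tall, with two round keys on top, 64 mm apart along its y. Origin: centre of its underside.
- key_left_top (a point): centre of the top face of the key at the station's +y side: a plain grey round key 30 mm across, in a dark 46 mm collar, its top 74 mm above the table when up, 12 mm above its collar. It moves straight down 8 mm.
- key_right_top (a point): centre of the top face of the other key, of the same shape, at the station's -y side.
- key_left (a joint): how far the left key is down, m: 0 up, 0.008 fully down. Springs back; begins to move at about 1.5 N, fully down at about 5 N.
- key_right (a joint): how far the right key is down, the same as for the left.
- pail: big white lidded plastic pail, 170 mm across, 160 mm tall; loose bystander, to be left alone. Origin: centre of its underside.
- tub: blue lidded plastic tub, 150 mm across, 130 mm tall; loose bystander, to be left alone. Origin: centre of its underside.
- jar: small amber glass jar with a steel cap, 52 mm across, 65 mm tall; loose bystander, to be left alone. Origin: centre of its underside.
- cane_ring: small ring of cane, 68 mm across, 22 mm tall; loose bystander, to be left alone. Origin: centre of its underside.
- mallet: hammer lying flat; loose bystander, to be left alone. Origin: a point on its underside.
- awl: screwdriver-like awl lying flat; loose bystander, to be left alone. Origin: a point on its underside.
- bowl: brown bowl, 150 mm across, 60 mm tall; loose bystander, to be left alone. Origin: centre of its underside.
Not all that is in view belongs to the job. There is more than one size of the carrier; the one meant has the size given above.

How it is judged:
On the way, in this order (a step that is already met when the one before it is completed fails the run):
1. the carrier is pushed fully home against the stop (x of carrier in the frame of press between 0.026 and 0.034 m and z of carrier in the frame of press below 0.024 m), for 0.2 s.
2. both keys are held fully down together for three seconds (all of step 1 and value of joint each of key_left, key_right above 0.006 m), for 2.8 s.
At the end, for the whole second after the job is handed in: The carrier rests within 4 mm of home on the bed; both keys, after being more than 6 mm down together for at least 2.8 s without a break, are up again (less than 1.5 mm down); every bystander is within 20 mm of where it started (all of step 1 and value of joint each of key_left, key_right below 0.0015 m and linear speed of carrier below 0.01 m/s and distance of each of pail, tub, jar, cane_ring, mallet, awl, bowl from where it was at the start of the episode below 0.02 m); the robot touches nothing.
It fails at once if one key is pressed alone (more than 6 mm down while the other is less than 2 mm down) ((value of joint key_left above 0.006 m and value of joint key_right below 0.002 m) or (value of joint key_right above 0.006 m and value of joint key_left below 0.002 m)).
It fails at once if a key is pressed more than 4 mm while the carrier is more than 8 mm short of home (value of joint any of key_left, key_right above 0.004 m and x of carrier in the frame of press below 0.022 m).
It fails at once if the carrier is lifted (more than 8 mm off the bed) or tipped (z of carrier in the frame of press above 0.028 m or angle between carrier's own z axis and vertical above 0.15 rad).
It fails at once if a bystander is moved more than 20 mm, or lifted (distance of any of pail, tub, jar, cane_ring, mallet, awl, bowl from where it was at the start of the episode above 0.02 m).
It also fails if it takes over 67 s, if anything falls off the work surface, if the arm or the gripper's body presses on something with over 40 N, if the wrist force passes 120 N, or if a joint passes its speed limit or range.

## Robot

A 6-joint arm with a two-finger parallel gripper is mounted at the origin on the work surface. World frame = base frame: x ahead of the robot, y to its left, z up, the work surface at z = 0. Lengths are in m, angles in rad, forces in N, time in s.
With the tool pointing down it reaches from about 0.35 to 0.975 m from the base axis. Payload 4.9 kg.
Tool frame: the origin (TCP) lies at the very end of the fingers, on their centre line; the grasp point (between the pads) lies 19 mm behind it; z points along the fingers, x is the direction in which the jaws open and shut, and the axes are right-handed (so a half turn about z gives the same grasp; the last joint's range is limited). The gripper opens to 85 mm and grips with 20 to 120 N. Pads are 22 mm wide; open, the fingers measure 114 mm over their backs; the gripper's body (76 mm by 85 mm) begins 54 mm behind the grasp point. The pads swing forward as they close: fully open they stand 13 mm farther back than shut.
Start: joints at [1.099, 0.053, 1.613, -0, 1.476, -0.119], TCP at [0.216, 0.586, 0.231] pointing down, gripper open.
Joint ranges: [-3.01, 3.01], [-1.01, 2.22], [0.06, 2.58], [-1.02, 4.17], [0.09, 2.62], [-3.14, 3.14]. Speed limits (rad/s): [2.57, 2.57, 3.14, 3.14, 3.14, 3.14].

## Interface

Orientations are given as a rotation vector (axis times angle).
In Python, from station import ctrl, get_image, calibration, job gives the robot as it stands.
- The arm moves only by the tool jog_arm, never from a script. Its argument "deltas" is a list of rows, each a list of 3 entries, a list of its own where there are three numbers: the turn, a rotation vector about the tool's x, y, z in degrees, then the shift along the tool's x, y, z in m, then the finger opening in m, from 0 to 0.0854. In form: [[[ax, ay, az], [tx, ty, tz], gripper], ...]. A call has 1 to 12 rows; each row is the pose to reach, as a shift and turn from the pose commanded when the call began, along the tool's axes at that moment; what a row does not reach only later rows make up. A row lasts 1/12 s, in which the tool goes at most 41.7 mm and 7.16 degrees, less where a joint would pass 70% of its speed; a pose out of reach is approached as far as the arm can. A call with a gripper value outside its range is refused whole. The fingers move at their own pace and stop on an object; "squeeze" is the grip in N (left out, the last holds). Time passes only in rows, so rows that repeat a pose let the fingers close. It gives the time, the measured TCP pose, the force and the opening at its end, in the units of the state.
- ctrl.get_obs(): the state, without advancing time (a new reading comes with each control period).
- get_image(name): name is "side" or "top"; returns the picture (480x640x3 uint8, red, green, blue); there is no depth.
- calibration(name): a dict with "mtx" (3x3 intrinsics, pixels), "origin" and "rotation" of the camera in the world. Camera axes: x right, y up, looking along -z (the intrinsics and any distortion apply to the point x, -y, -z); pixel columns grow to the right and rows downward; lengths in m; the calibration is good to about 2 mm. A picture is of the moment at which its call begins. calibration takes no time and is no camera call.
- job.finish_job(): hands the job in, once; it reports no verdict.
The state is a dict: "t": time; "q": joint angles; "dq": joint speeds; "effort": joint torques, N m; "tool_pos": TCP position; "tool_rot": TCP orientation; "contact_force": force on the tool from outside, world axes, zero at the start; "wrist_torque": the same for the moment, N m; "opening": finger opening in m.
Only numpy, scipy, OpenCV 4.12 (cv2) and the standard library are available. Lean on these libraries where they do the work, as an engineer would, in place of code of your own. Each camera call takes 0.05 s, during which the arm holds its last target.

## Working session

There is one attempt and no reset: what is moved stays moved. The work goes in short steps, Python scripts to look and compute and a tool call to move; the robot and the scene stay as the last step left them, time stands still between calls to the robot, and variables do not carry over. Pictures are saved under pics/ and viewed, and the job is handed in when it is done.

Besides the shell and the picture viewer there is one more tool, called after ">>>" as name([rows], argument=value, ...), one row to a line, values as JSON. jog_arm: Moves the arm, as the interface text tells. Its arguments: {"type":"object","properties":{"deltas":{"type":"array","items":{"type":"array"}},"squeeze":{"type":"number"}},"required":["deltas"]}

```bash
ls; mkdir -p pics
python3 - <<'E'
from station import ctrl,get_image,calibration,job
import cv2
for n in("side","top"):
    im=get_image(n); cv2.imwrite(f"pics/{n}0.png",im[:,:,::-1]); print(calibration(n))
print(ctrl.get_obs())
E
```

```text
pics
{'mtx': array([[597.35761214,   0.        , 318.76162164],
       [  0.        , 597.35761214, 236.11001038],
       [  0.        ,   0.        ,   1.        ]]), 'origin': array([ 0.15629451, -0.89335709,  1.1723125 ]), 'rotation': array([ 0.71963228, -0.1369705 , -0.34463278])}
{'mtx': array([[560.79347989,   0.        , 322.64391666],
       [  0.        , 560.79347989, 244.58383463],
       [  0.        ,   0.        ,   1.        ]]), 'origin': array([0.41478733, 0.02604104, 1.79602411]), 'rotation': array([ 0.03708678, -0.05028296, -1.58305054])}
{'t': 0.1, 'q': array([ 1.09899967e+00,  5.33026356e-02,  1.61416183e+00, -3.65903135e-05,
        1.47595290e+00, -1.19001299e-01]), 'dq': array([-0.00075973, -0.00052165, -0.00018895,  0.00124898,  0.0009099 ,
       -0.00144007]), 'effort': array([ 2.53773800e-05, -3.94904423e+01, -3.71362209e+01, -1.00563432e-04,
        3.94652569e-03, -2.37585687e-05]), 'tool_pos': array([0.21570795, 0.58600604, 0.23017555]), 'tool_rot': array([ 2.57606307e+00,  1.79663585e+00, -2.50134470e-03]), 'contact_force': array([-0.872965  ,  0.5640313 , -0.03946342]), 'wrist_torque': array([-0.02339739,  0.01250185, -0.04465071]), 'opening': 0.08539047875625609}
```

View pics/side0.png

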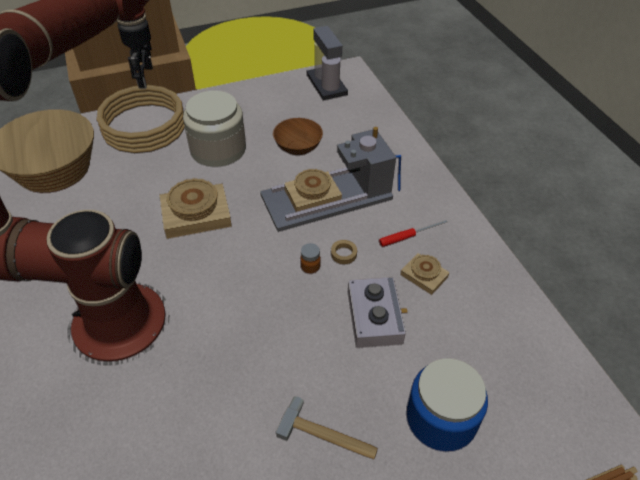

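View pics/top0.png

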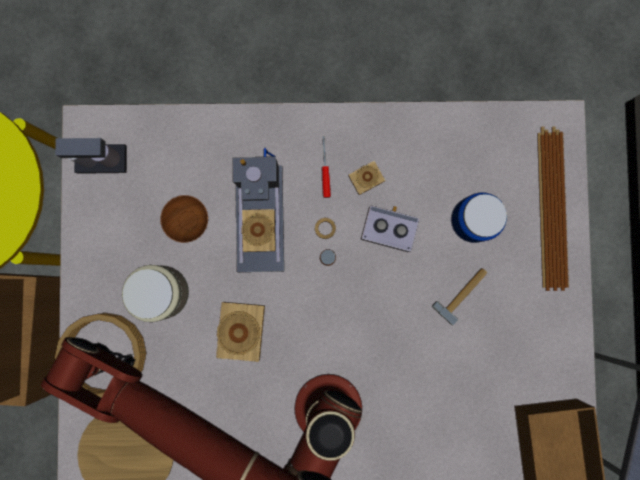

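Three carriers are in view in the top picture: a large one at (240,332), one in the press channel at (258,230) and a small one at (366,176). The one in the channel fits the description. I'll confirm that in enlarged crops.

Run:
```python
import cv2
t=cv2.imread("pics/top0.png"); s=cv2.imread("pics/side0.png")
def crop(im,x,y,w,h,k,n): cv2.imwrite(n,cv2.resize(im[y:y+h,x:x+w],None,fx=k,fy=k,interpolation=cv2.INTER_CUBIC))
crop(t,210,140,100,140,4,"pics/c_press_t.png")
crop(t,340,150,100,110,5,"pics/c_st_t.png")
crop(s,250,120,160,110,5,"pics/c_press_s.png")
crop(s,335,265,85,85,7,"pics/c_st_s.png")
```

```text
(no output)
```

View pics/c_press_t.png

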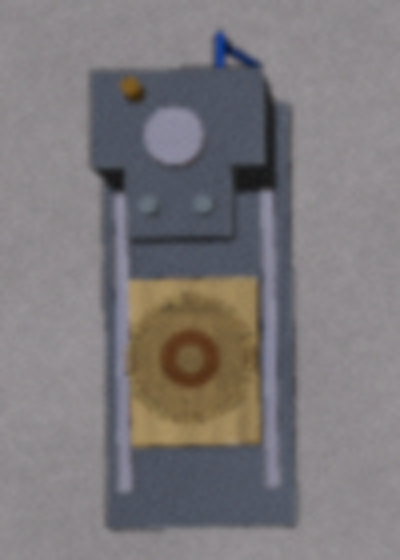

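View pics/c_st_t.png

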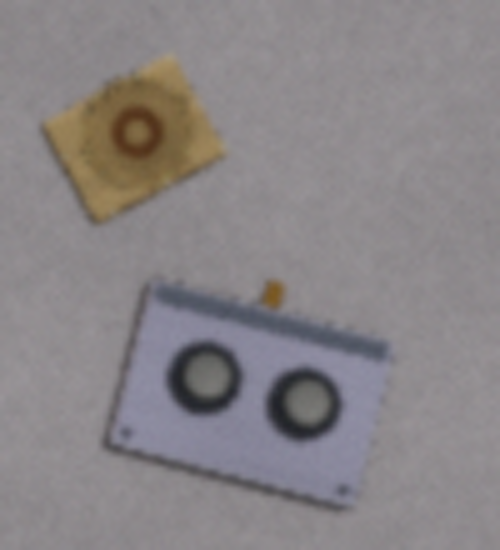

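View pics/c_press_s.png

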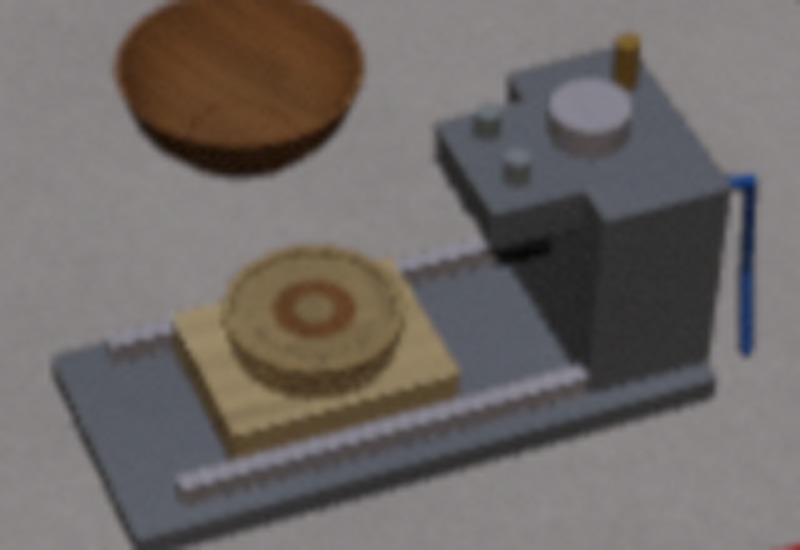

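View pics/c_st_s.png

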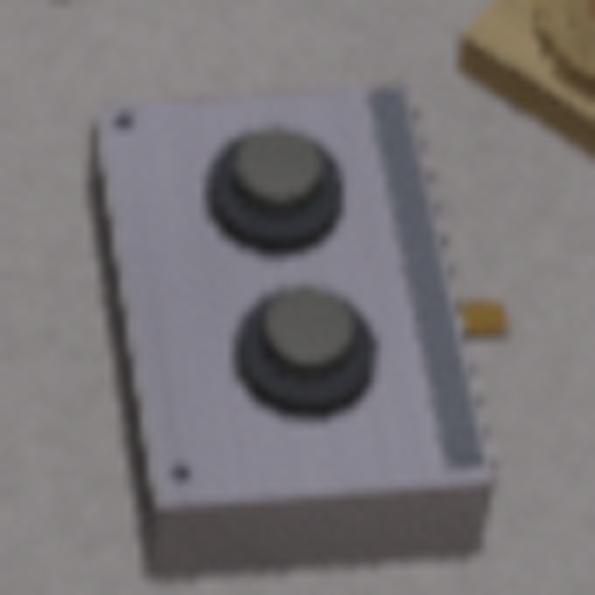

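```bash
cat > h.py <<'E'
import numpy as np
from station import calibration
from scipy.spatial.transform import Rotation as R
C={n:calibration(n) for n in("side","top")}
def ray(n,u,v):
    c=C[n];p=np.linalg.inv(c["mtx"])@[u,v,1]
    return c["origin"],R.from_rotvec(c["rotation"]).apply([p[0],-p[1],-p[2]])
def at(n,u,v,z):
    o,d=ray(n,u,v);return o+d*(z-o[2])/d[2]
def cr(n,x0,y0,k,u,v,z): return at(n,x0+(u+.5)/k-.5,y0+(v+.5)/k-.5,z)
def px(n,P):
    c=C[n];q=R.from_rotvec(c["rotation"]).inv().apply(np.array(P)-c["origin"]);m=c["mtx"]@[q[0],-q[1],-q[2]];return m[:2]/m[2]
E
python3 - <<'E'
from h import *
np.set_printoptions(precision=4,suppress=True)
T=lambda u,v,z:cr("top",210,140,4,u,v,z)
S=lambda u,v,z:cr("side",250,120,5,u,v,z)
print("bed -x corners top",T(107,527,.02),T(297,527,.02)," side",S(55,357,.02),S(140,545,.02))
print("carrier top TL TR BR BL");[print(T(u,v,.05)) for u,v in((131,278),(258,278),(262,445),(130,440))]
print("side carrier backL backR frontR");[print(S(u,v,.05)) for u,v in((175,317),(235,433),(457,373))]
print("basket",T(190,358,.079),S(314,308,.079))
print("guides back end",T(123,492,.035),T(273,486,.035),S(112,343,.035),S(182,480,.035))
print("guides front",T(119,195,.035),T(266,192,.035),S(585,373,.035))
for u,v in((207,377),(306,403)): print("key t",cr("top",340,150,5,u,v,.074))
for u,v in((279,165),(308,327)): print("key s",cr("side",335,265,7,u,v,.074))
E
```

```text
bed -x corners top [0.432  0.2842 0.02  ] [0.4301 0.1342 0.02  ]  side [0.4353 0.2793 0.02  ] [0.4354 0.1285 0.02  ]
carrier top TL TR BR BL
[0.6259 0.2602 0.05  ]
[0.6247 0.1611 0.05  ]
[0.494 0.159 0.05 ]
[0.4992 0.2616 0.05  ]
side carrier backL backR frontR
[0.4987 0.2559 0.05  ]
[0.4999 0.1605 0.05  ]
[0.6267 0.1614 0.05  ]
basket [0.5601 0.2114 0.079 ] [0.5617 0.2069 0.079 ]
guides back end [0.4591 0.2693 0.035 ] [0.4623 0.1518 0.035 ] [0.4643 0.2637 0.035 ] [0.4669 0.1516 0.035 ]
guides front [0.6937 0.2714 0.035 ] [0.6947 0.1553 0.035 ] [0.6983 0.1511 0.035 ]
key t [ 0.5687 -0.1698  0.074 ]
key t [ 0.5518 -0.2306  0.074 ]
key s [ 0.5721 -0.1726  0.074 ]
key s [ 0.5543 -0.2341  0.074 ]
```

```bash
cat >> h.py <<'E'
from station import ctrl
def delta(target,az,down=True):
    o=ctrl.get_obs();Rt=R.from_rotvec(o["tool_rot"])
    a=np.radians(az);x=np.array([np.cos(a),np.sin(a),0]);z=np.array([0,0,-1.]);y=np.cross(z,x)
    Rg=R.from_matrix(np.stack([x,y,z],1))
    np.set_printoptions(precision=4,suppress=True)
    print("turn",np.degrees((Rt.inv()*Rg).as_rotvec()),"shift",Rt.inv().apply(np.array(target)-o["tool_pos"]),"pos",o["tool_pos"],"F",o["contact_force"],"op",o["opening"],"t",o["t"])
E
python3 -c "
from h import *
delta([.45,.207,.20],90)
print(at('top',152,293,.16),at('top',240,332,.03))"
```

```text
turn [ -0.0286   0.1012 -20.2135] shift [-0.2747  0.3508  0.0306] pos [0.2157 0.586  0.2302] F [-0.873   0.564  -0.0395] op 0.08539047875625609 t 0.1
[0.3712 0.5085 0.16  ] [0.2426 0.2722 0.03  ]
```

>>> jog_arm([
  [[0,0,0],[-0.02,0.03,0],0.05],
  [[0,0,-4],[-0.045,0.057,0],0.05],
  [[0,0,-8],[-0.07,0.09,0],0.05],
  [[0,0,-12],[-0.095,0.121,0],0.05],
  [[0,0,-16],[-0.12,0.153,0],0.05],
  [[0,0,-20.2],[-0.145,0.185,0],0.05],
  [[0,0,-20.2],[-0.17,0.217,0],0.05],
  [[0,0,-20.2],[-0.195,0.249,0],0.05],
  [[0,0,-20.2],[-0.22,0.281,0.005],0.05],
  [[0,0,-20.2],[-0.245,0.313,0.015],0.05],
  [[0,0,-20.2],[-0.265,0.338,0.025],0.05],
  [[0,0,-20.2],[-0.275,0.351,0.03],0.05],
])

```text
t: 1.1
tool_pos: [0.4509, 0.2038, 0.1996]
tool_rot: [2.225, 2.217, -0.004]
contact_force: [-1.0, 0.7, 0.6]
opening: 0.0501
```

```bash
python3 -c "
from h import *
delta([.45,.207,.20],90);delta([.45,.207,.032],90)"
```

```text
turn [-0.0898  0.091  -0.2071] shift [ 0.0032 -0.0009 -0.0004] pos [0.4509 0.2038 0.1996] F [-1.0021  0.7052  0.5845] op 0.0501073493561048 t 1.1
turn [-0.0898  0.091  -0.2071] shift [ 0.0034 -0.0007  0.1676] pos [0.4509 0.2038 0.1996] F [-1.0021  0.7052  0.5845] op 0.0501073493561048 t 1.1
```

>>> jog_arm([
  [[0,0,0],[0,0,0.03],0.05],
  [[0,0,0],[0,0,0.06],0.05],
  [[0,0,0],[0,0,0.09],0.05],
  [[0,0,0],[0,0,0.115],0.05],
  [[0,0,0],[0,0,0.135],0.05],
  [[0,0,0],[0,0,0.15],0.05],
  [[0,0,0],[0,0,0.16],0.05],
  [[0,0,0],[0,0,0.165],0.05],
  [[0,0,0],[0,0,0.165],0.05],
  [[0,0,0],[0,0,0.165],0.05],
])

```text
t: 1.93
tool_pos: [0.4508, 0.2073, 0.0369]
tool_rot: [2.221, 2.221, 0.001]
contact_force: [0.3, 0.5, 0.5]
opening: 0.0496
```

Run:
```python
from h import *
from station import get_image
import cv2
delta([.45,.207,.034],90)
s=get_image("side")[:,:,::-1]; 
cv2.imwrite("pics/s1.png",cv2.resize(s[90:240,240:420],None,fx=4,fy=4,interpolation=cv2.INTER_CUBIC))
```

```text
turn [ 0.0485 -0.0125 -0.0103] shift [-0.0003 -0.0008  0.0029] pos [0.4508 0.2073 0.0369] F [0.2515 0.5127 0.5126] op 0.04956195527063283 t 1.9333
```

View pics/s1.png

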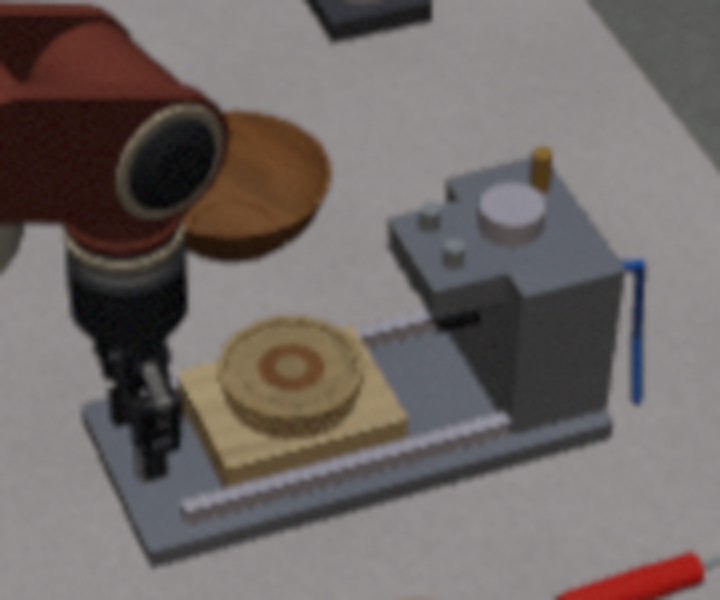

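```bash
python3 -c "
from h import *
for z in(.03,.035,.04,.045,.05): print(z,px('side',[.451,.175,z])*1, ((px('side',[.451,.175,z])-[240,90])*4))"
```

```text
0.03 [277.56105928 212.44155632] [150.24423713 489.76622529]
0.035 [277.47361503 211.12923293] [149.8944601  484.51693171]
0.04 [277.38575765 209.81070968] [149.5430306  479.24283871]
0.045 [277.29748423 208.48594253] [149.18993691 473.94377011]
0.05 [277.20879179 207.15488703] [148.83516716 468.61954811]
```

>>> jog_arm([
  [[0,0,0],[0,0.005,0.005],0.05],
  [[0,0,0],[0,0.015,0.009],0.05],
  [[0,0,0],[0,0.022,0.009],0.05],
  [[0,0,0],[0,0.028,0.009],0.05],
  [[0,0,0],[0,0.034,0.009],0.05],
  [[0,0,0],[0,0.04,0.009],0.05],
  [[0,0,0],[0,0.046,0.009],0.05],
  [[0,0,0],[0,0.052,0.009],0.05],
  [[0,0,0],[0,0.058,0.009],0.05],
  [[0,0,0],[0,0.064,0.009],0.05],
  [[0,0,0],[0,0.07,0.009],0.05],
  [[0,0,0],[0,0.076,0.009],0.05],
])

```text
t: 2.98
tool_pos: [0.5257, 0.2072, 0.0274]
tool_rot: [-2.22, -2.22, 0.004]
contact_force: [-5.2, -0.0, 3.8]
opening: 0.05
```

Run:
```python
from h import *
from station import get_image
import cv2
delta([.557,.207,.028],90)
s=get_image("side")[:,:,::-1]; 
cv2.imwrite("pics/s2.png",cv2.resize(s[90:240,240:420],None,fx=4,fy=4,interpolation=cv2.INTER_CUBIC))
```

```text
turn [-0.1712  0.0102 -0.0082] shift [-0.0002  0.0313 -0.0007] pos [0.5257 0.2072 0.0274] F [-5.1847 -0.0215  3.768 ] op 0.05001380306624184 t 2.9833
```

View pics/s2.png

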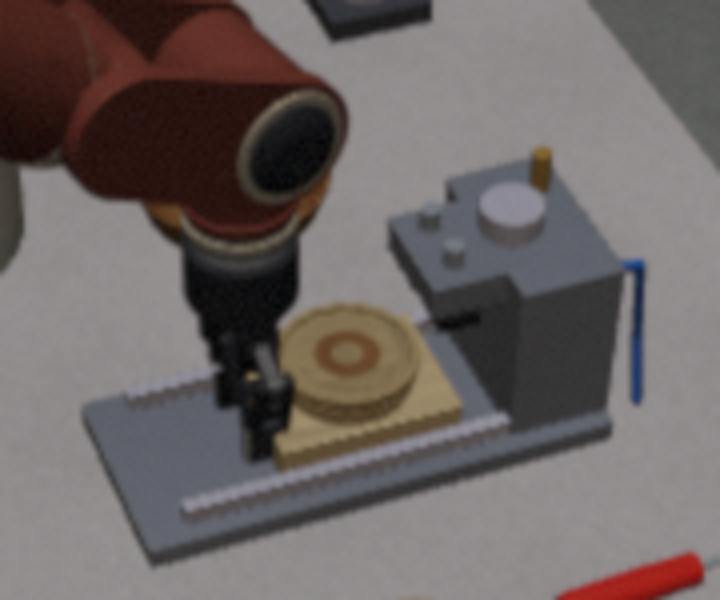

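>>> jog_arm([
  [[0,0,0],[0,0.005,0],0.05],
  [[0,0,0],[0,0.01,0],0.05],
  [[0,0,0],[0,0.014,0],0.05],
  [[0,0,0],[0,0.018,0],0.05],
  [[0,0,0],[0,0.021,0],0.05],
  [[0,0,0],[0,0.024,0],0.05],
  [[0,0,0],[0,0.026,0],0.05],
])

```text
t: 3.62
tool_pos: [0.5526, 0.2071, 0.0271]
tool_rot: [2.222, 2.221, -0.0]
contact_force: [-3.4, -0.1, 1.0]
opening: 0.05
```

>>> jog_arm([
  [[0,0,0],[0,0.001,0],0.05],
  [[0,0,0],[0,0.002,0],0.05],
  [[0,0,0],[0,0.003,0],0.05],
])

```text
t: 3.87
tool_pos: [0.5552, 0.2071, 0.0272]
tool_rot: [-2.222, -2.221, 0.0]
contact_force: [-3.2, -0.7, 1.7]
opening: 0.0498
```

>>> jog_arm([
  [[0,0,0],[0,0.001,0],0.05],
  [[0,0,0],[0,0.002,0],0.05],
])

```text
t: 4.03
tool_pos: [0.5552, 0.2071, 0.0271]
tool_rot: [-2.219, -2.219, 0.007]
contact_force: [-12.9, -0.8, 9.2]
opening: 0.05
```

Run:
```python
from h import *
from station import get_image
import cv2
delta([.557,.207,.028],90)
s=get_image("side")[:,:,::-1]; 
cv2.imwrite("pics/s3.png",cv2.resize(s[130:240,260:400],None,fx=5,fy=5,interpolation=cv2.INTER_CUBIC))
```

```text
turn [-0.3414  0.0373 -0.0084] shift [-0.0001  0.0018 -0.0009] pos [0.5552 0.2071 0.0271] F [-12.8573  -0.8279   9.1612] op 0.05003639209625 t 4.0333
```

View pics/s3.png

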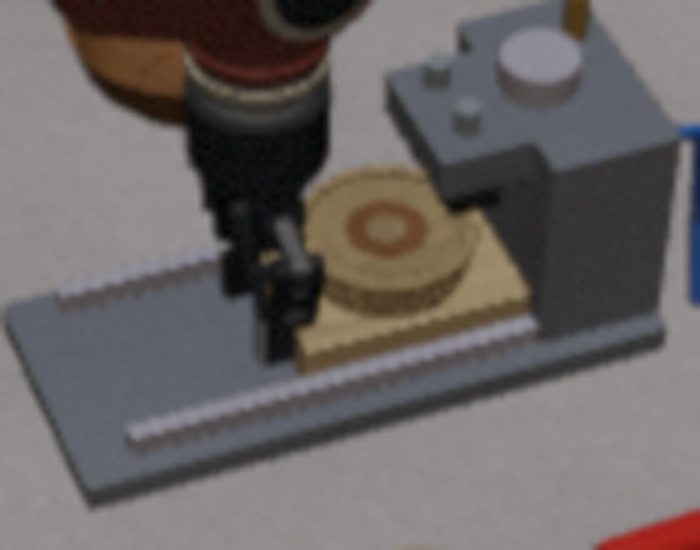

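>>> jog_arm([
  [[0,0,0],[0,0,0],0.05],
  [[0,0,0],[0,0,0],0.05],
  [[0,0,0],[0,-0.005,0],0.05],
  [[0,0,0],[0,-0.02,0],0.05],
  [[0,0,0],[0,-0.05,0],0.05],
  [[0,0,0],[0,-0.06,-0.02],0.05],
  [[0,0,0],[0,-0.06,-0.05],0.05],
  [[0,0,0],[0,-0.06,-0.08],0.05],
  [[0,0,0],[0,-0.06,-0.11],0.05],
  [[0,0,0],[0,-0.06,-0.14],0.05],
  [[0,0,0],[0,-0.06,-0.15],0.05],
  [[0,0,0],[0,-0.06,-0.15],0.05],
])

```text
t: 5.08
tool_pos: [0.5002, 0.2078, 0.1818]
tool_rot: [2.218, 2.217, 0.013]
contact_force: [0.2, 0.1, 0.2]
opening: 0.05
```

Run:
```python
from h import *
from station import get_image
import cv2
delta([.562,-.202,.15],74.2)
s=get_image("side")[:,:,::-1]; 
cv2.imwrite("pics/s4.png",cv2.resize(s[130:240,260:400],None,fx=5,fy=5,interpolation=cv2.INTER_CUBIC))
s=get_image("top")[:,:,::-1]; 
cv2.imwrite("pics/t4.png",cv2.resize(s[140:280,210:330],None,fx=4,fy=4,interpolation=cv2.INTER_CUBIC))
```

```text
turn [ 0.5254 -0.2016 15.7789] shift [-0.4098  0.0616  0.0315] pos [0.5002 0.2078 0.1818] F [0.163  0.1268 0.1881] op 0.049969878851136976 t 5.0833
```

View pics/s4.png

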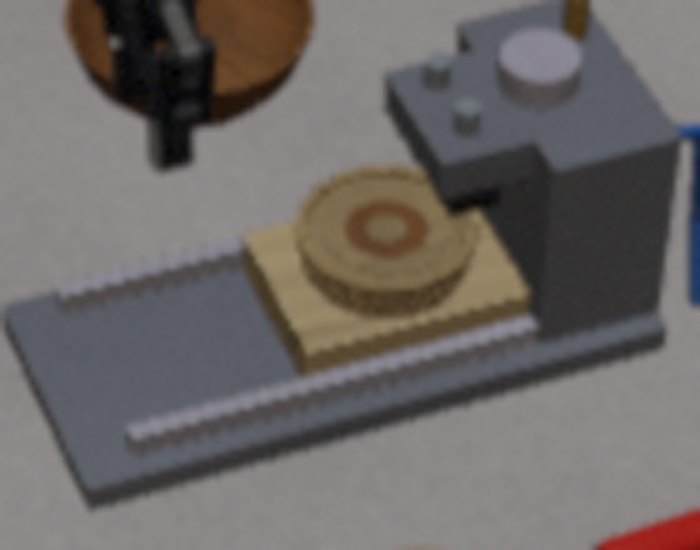

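The carrier sits at the foot of the head, with its front corner at (528,300) in the crop. Next I go over the station.

>>> jog_arm([
  [[0,0,1],[-0.02,0.003,0],0.05],
  [[0,0,3],[-0.055,0.009,0],0.05],
  [[0,0,5],[-0.09,0.014,0],0.05],
  [[0,0,7],[-0.13,0.02,0],0.05],
  [[0,0,9],[-0.17,0.026,0],0.05],
  [[0,0,11],[-0.21,0.032,0],0.05],
  [[0,0,13],[-0.25,0.038,0],0.05],
  [[0,0,15],[-0.29,0.044,0],0.05],
  [[0,0,15.8],[-0.33,0.05,0],0.05],
  [[0,0,15.8],[-0.37,0.056,0],0.05],
  [[0,0,15.8],[-0.4,0.061,0],0.05],
  [[0,0,15.8],[-0.41,0.0615,0],0.05],
])

```text
t: 6.18
tool_pos: [0.5576, -0.2066, 0.1738]
tool_rot: [-2.508, -1.888, 0.004]
contact_force: [-0.6, -0.3, 0.1]
opening: 0.0503
```

>>> jog_arm([
  [[0,0,0],[0,0,0.01],0.05],
  [[0,0,0],[0,0,0.03],0.05],
  [[0,0,0],[0,0,0.05],0.05],
  [[0,0,0],[0,0,0.065],0.05],
  [[0,0,0],[0,0,0.075],0.05],
  [[0,0,0],[0,0,0.08],0.05],
  [[0,0,0],[0,0,0.08],0.05],
  [[0,0,0],[0,0,0.08],0.05],
])

```text
t: 6.85
tool_pos: [0.5588, -0.2022, 0.0972]
tool_rot: [-2.505, -1.896, -0.0]
contact_force: [-0.4, -1.0, -0.3]
opening: 0.0499
```

Run:
```python
from h import *
from station import get_image
import cv2
delta([.562,-.202,.09],74.2)
s=get_image("side")[:,:,::-1]; 
cv2.imwrite("pics/s5.png",cv2.resize(s[225:350,320:430],None,fx=5,fy=5,interpolation=cv2.INTER_CUBIC))
s=get_image("top")[:,:,::-1]; 
cv2.imwrite("pics/t5.png",cv2.resize(s[150:260,340:440],None,fx=5,fy=5,interpolation=cv2.INTER_CUBIC))
```

```text
turn [-0.0127 -0.0097  0.0295] shift [0.0011 0.0031 0.0072] pos [ 0.5588 -0.2022  0.0972] F [-0.3721 -0.9999 -0.2545] op 0.04985118958124776 t 6.85
```

View pics/s5.png

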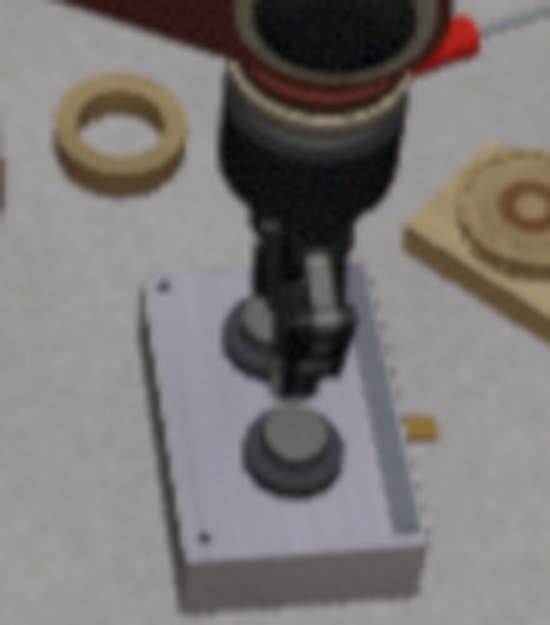

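View pics/t5.png

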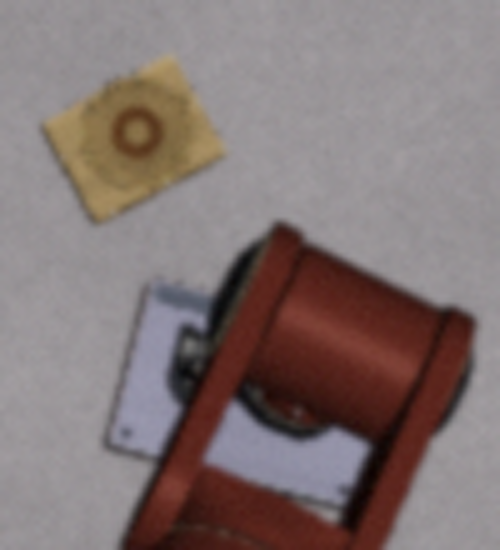

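```bash
python3 -c "
from h import *
for s in (.025,.032,.0395):
  p=np.array([.5588,-.2022,0])-s*np.array([np.cos(np.radians(74.2)),np.sin(np.radians(74.2)),0])
  for z in(.097,.102,.074): p[2]=z;print(s,z,(px('side',p)-[320,225])*5+2)
"
```

```text
0.025 0.097 [286.66826036 391.08517957]
0.025 0.102 [287.55623775 384.43252348]
0.025 0.074 [282.64778038 421.2062963 ]
0.032 0.097 [289.09126584 404.16420319]
0.032 0.102 [289.98934136 397.52528935]
0.032 0.074 [285.0252924  434.22141641]
0.0395 0.097 [291.70651447 418.28092683]
0.0395 0.102 [292.61554462 411.6571432 ]
0.0395 0.074 [287.59119339 448.26782684]
```

>>> jog_arm([
  [[0,0,0],[0.001,0.003,0.004],0.05],
  [[0,0,0],[0.001,0.003,0.01],0.05],
  [[0,0,0],[0.001,0.003,0.016],0.05],
  [[0,0,0],[0.001,0.003,0.02],0.05],
  [[0,0,0],[0.001,0.003,0.022],0.05],
  [[0,0,0],[0.001,0.003,0.022],0.05],
])

```text
t: 7.45
tool_pos: [0.5612, -0.2025, 0.0741]
tool_rot: [-2.505, -1.894, 0.001]
contact_force: [-0.3, -0.0, -0.3]
opening: 0.0503
```

Run:
```python
from h import *
from station import get_image
import cv2
delta([.562,-.202,.069],74.2)
s=get_image("side")[:,:,::-1]; 
cv2.imwrite("pics/s6.png",cv2.resize(s[275:350,340:410],None,fx=8,fy=8,interpolation=cv2.INTER_CUBIC))
```

```text
turn [-0.1071 -0.021  -0.0208] shift [0.0007 0.0006 0.0051] pos [ 0.5612 -0.2025  0.0741] F [-0.3104 -0.0056 -0.2898] op 0.050345303335490615 t 7.45
```

View pics/s6.png

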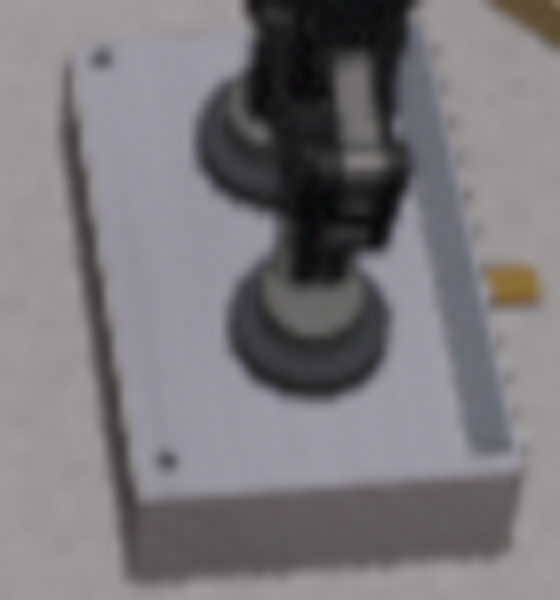

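>>> jog_arm([
  [[0,0,0],[0,0,0.002],0.05],
  [[0,0,0],[0,0,0.004],0.05],
  [[0,0,0],[0,0,0.005],0.05],
  [[0,0,0],[0,0,0.005],0.05],
])

```text
t: 7.83
tool_pos: [0.5621, -0.2029, 0.0706]
tool_rot: [2.506, 1.894, 0.0]
contact_force: [0.1, 0.3, 2.8]
opening: 0.0503
```

>>> jog_arm([
  [[0,0,0],[0,0,0.001],0.05],
  [[0,0,0],[0,0,0.002],0.05],
  [[0,0,0],[0,0,0.002],0.05],
])

```text
t: 8.08
tool_pos: [0.5621, -0.2029, 0.0687]
tool_rot: [2.505, 1.894, 0.0]
contact_force: [-0.7, 1.1, 4.6]
opening: 0.0497
```

Run:
```python
from h import *
delta([.562,-.202,.069],74.2); print(ctrl.get_obs()["wrist_torque"])
```

```text
turn [ 0.031   0.0105 -0.0119] shift [ 0.0008 -0.0003 -0.0003] pos [ 0.5621 -0.2029  0.0687] F [-0.6669  1.0529  4.6097] op 0.049671468560057115 t 8.0833
[-0.0084  0.2535 -0.0211]
```

>>> jog_arm([
  [[0,0,0],[0,0,0.001],0.05],
  [[0,0,0],[0,0,0.002],0.05],
  [[0,0,0],[0,0,0.002],0.05],
])

```text
t: 8.33
tool_pos: [0.5621, -0.2029, 0.0667]
tool_rot: [2.506, 1.894, 0.0]
contact_force: [-1.5, 0.7, 5.5]
opening: 0.0496
```

Run:
```python
from h import *
from station import get_image
import cv2
delta([.562,-.202,.069],74.2); print(ctrl.get_obs()["wrist_torque"])
s=get_image("side")[:,:,::-1]; 
cv2.imwrite("pics/s7.png",cv2.resize(s[275:350,340:410],None,fx=8,fy=8,interpolation=cv2.INTER_CUBIC))
```

```text
turn [ 0.0291  0.0098 -0.0139] shift [ 0.0008 -0.0003 -0.0023] pos [ 0.5621 -0.2029  0.0667] F [-1.4764  0.6894  5.4732] op 0.04958378890919344 t 8.3333
[0.118  0.3451 0.0144]
```

View pics/s7.png

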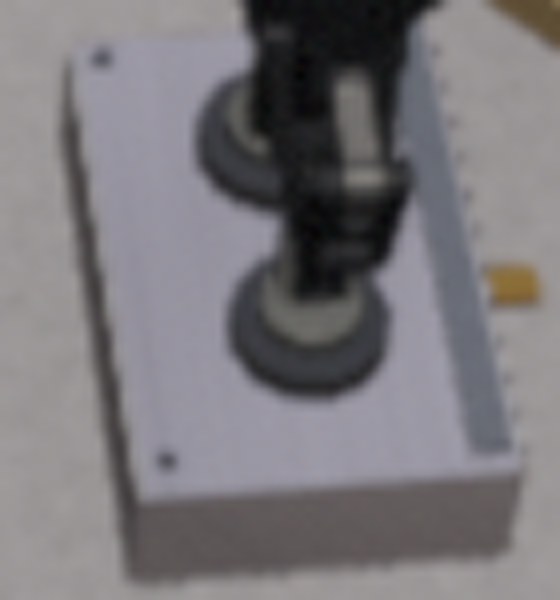

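Run:
```python
from station import get_image
import cv2
s=get_image("side")[:,:,::-1]; cv2.imwrite("pics/side8.png",s)
f=lambda a:cv2.resize(a[125:205,300:400],None,fx=4,fy=4,interpolation=cv2.INTER_CUBIC)
a=cv2.imread("pics/side0.png")
cv2.imwrite("pics/s8.png",cv2.hconcat([f(a),f(s)]))
```

```text
(no output)
```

View pics/s8.png

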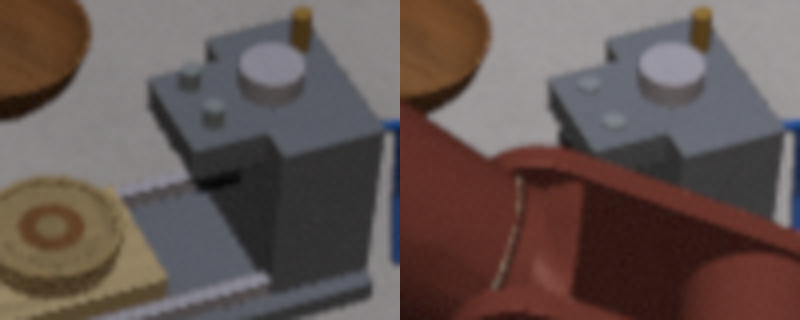

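Both press rods have dropped equally (right half of the crop, near (588,85) and (613,120)), so both keys are moving together.

>>> jog_arm([
  [[0,0,0],[0,0,0.001],0.05],
  [[0,0,0],[0,0,0.002],0.05],
  [[0,0,0],[0,0,0.003],0.05],
  [[0,0,0],[0,0,0.003],0.05],
])

```text
t: 8.77
tool_pos: [0.5621, -0.2029, 0.0641]
tool_rot: [2.506, 1.895, 0.0]
contact_force: [-3.5, 1.0, 8.4]
opening: 0.05
```

>>> jog_arm([
  [[0,0,0],[0,0,0.001],0.05],
  [[0,0,0],[0,0,0.0015],0.05],
  [[0,0,0],[0,0,0.0015],0.05],
])

```text
t: 9.02
tool_pos: [0.5621, -0.2029, 0.0631]
tool_rot: [2.506, 1.895, -0.0]
contact_force: [-3.8, 1.5, 9.4]
opening: 0.0502
```

>>> jog_arm([
  [[0,0,0],[0,0,0.001],0.05],
  [[0,0,0],[0,0,0.0015],0.05],
  [[0,0,0],[0,0,0.0015],0.05],
])

```text
t: 9.27
tool_pos: [0.5622, -0.2029, 0.0629]
tool_rot: [-2.506, -1.895, 0.001]
contact_force: [-7.4, 2.7, 16.2]
opening: 0.0503
```

Run:
```python
from h import *
delta([.562,-.202,.062],74.2); print(ctrl.get_obs()["wrist_torque"])
```

```text
turn [-0.0191  0.0114 -0.0037] shift [ 0.0008 -0.0004  0.0009] pos [ 0.5622 -0.2029  0.0629] F [-7.4431  2.6816 16.2494] op 0.050253471146826 t 9.2667
[ 0.5286  1.2914 -0.0021]
```

>>> jog_arm([
  [[0,0,0],[0,0,0.0005],0.05],
  [[0,0,0],[0,0,0.0005],0.05],
  [[0,0,0],[0,0,0.0005],0.05],
  [[0,0,0],[0,0,0.0005],0.05],
  [[0,0,0],[0,0,0.0005],0.05],
  [[0,0,0],[0,0,0.0005],0.05],
  [[0,0,0],[0,0,0.0005],0.05],
  [[0,0,0],[0,0,0.0005],0.05],
  [[0,0,0],[0,0,0.0005],0.05],
  [[0,0,0],[0,0,0.0005],0.05],
  [[0,0,0],[0,0,0.0005],0.05],
  [[0,0,0],[0,0,0.0005],0.05],
])

```text
t: 10.27
tool_pos: [0.5622, -0.2029, 0.0629]
tool_rot: [-2.506, -1.895, 0.001]
contact_force: [-9.9, 3.6, 18.1]
opening: 0.0502
```

Run:
```python
from h import *
from station import get_image
import cv2
delta([.562,-.202,.062],74.2)
s=get_image("side")[:,:,::-1]
cv2.imwrite("pics/s9.png",cv2.hconcat([cv2.resize(s[275:350,340:410],(560,600),interpolation=cv2.INTER_CUBIC)[:400],cv2.resize(s[125:205,330:380],(240,400),interpolation=cv2.INTER_CUBIC)]))
```

```text
turn [-0.0251  0.0147 -0.0023] shift [ 0.0008 -0.0004  0.0009] pos [ 0.5622 -0.2029  0.0629] F [-9.8881  3.6348 18.0573] op 0.050249400684937474 t 10.2667
```

View pics/s9.png

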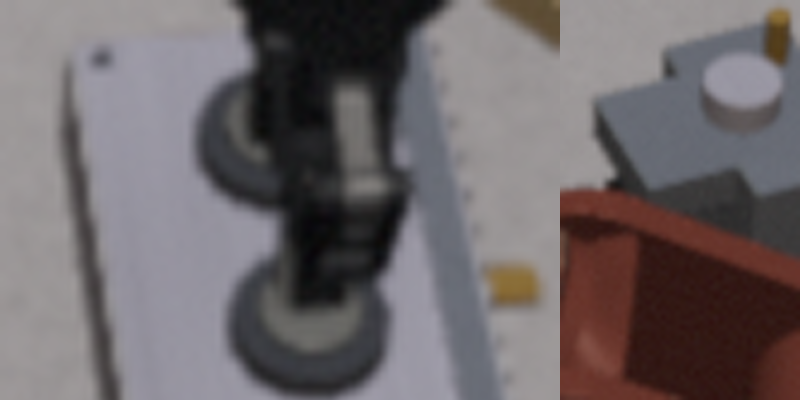

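Both keys are down to near their collars, and the rods have vanished into the head. I hold for about three more seconds to be safe.

>>> jog_arm([
  [[0,0,0],[0,0,0],0.05],
  [[0,0,0],[0,0,0],0.05],
  [[0,0,0],[0,0,0],0.05],
  [[0,0,0],[0,0,0],0.05],
  [[0,0,0],[0,0,0],0.05],
  [[0,0,0],[0,0,0],0.05],
  [[0,0,0],[0,0,0],0.05],
  [[0,0,0],[0,0,0],0.05],
  [[0,0,0],[0,0,0],0.05],
  [[0,0,0],[0,0,0],0.05],
  [[0,0,0],[0,0,0],0.05],
  [[0,0,0],[0,0,0],0.05],
])

```text
t: 11.32
tool_pos: [0.5622, -0.2029, 0.0629]
tool_rot: [-2.505, -1.895, 0.001]
contact_force: [-9.0, 3.1, 18.2]
opening: 0.0503
```

>>> jog_arm([
  [[0,0,0],[0,0,0],0.05],
  [[0,0,0],[0,0,0],0.05],
  [[0,0,0],[0,0,0],0.05],
  [[0,0,0],[0,0,0],0.05],
  [[0,0,0],[0,0,0],0.05],
  [[0,0,0],[0,0,0],0.05],
  [[0,0,0],[0,0,0],0.05],
  [[0,0,0],[0,0,0],0.05],
  [[0,0,0],[0,0,0],0.05],
  [[0,0,0],[0,0,0],0.05],
  [[0,0,0],[0,0,0],0.05],
  [[0,0,0],[0,0,0],0.05],
])

```text
t: 12.32
tool_pos: [0.5622, -0.2029, 0.0629]
tool_rot: [-2.505, -1.895, 0.001]
contact_force: [-9.0, 3.5, 17.8]
opening: 0.05
```

>>> jog_arm([
  [[0,0,0],[0,0,0],0.05],
  [[0,0,0],[0,0,0],0.05],
  [[0,0,0],[0,0,0],0.05],
  [[0,0,0],[0,0,0],0.05],
  [[0,0,0],[0,0,0],0.05],
  [[0,0,0],[0,0,0],0.05],
  [[0,0,0],[0,0,0],0.05],
  [[0,0,0],[0,0,0],0.05],
  [[0,0,0],[0,0,0],0.05],
  [[0,0,0],[0,0,0],0.05],
  [[0,0,0],[0,0,0],0.05],
  [[0,0,0],[0,0,0],0.05],
])

```text
t: 13.32
tool_pos: [0.5622, -0.2029, 0.0629]
tool_rot: [-2.506, -1.895, 0.001]
contact_force: [-7.5, 3.8, 18.7]
opening: 0.0498
```

>>> jog_arm([
  [[0,0,0],[0,0,-0.002],0.05],
  [[0,0,0],[0,0,-0.004],0.05],
  [[0,0,0],[0,0,-0.007],0.05],
  [[0,0,0],[0,0,-0.011],0.05],
  [[0,0,0],[0,0,-0.016],0.05],
  [[0,0,0],[0,0,-0.03],0.05],
  [[0,0,0],[0,0,-0.05],0.05],
  [[0,0,0],[0,0,-0.08],0.05],
  [[0,0,0],[0,0,-0.1],0.05],
  [[0,0,0],[0,0,-0.12],0.05],
  [[0,0,0],[0,0,-0.13],0.05],
  [[0,0,0],[0,0,-0.13],0.05],
])

```text
t: 14.32
tool_pos: [0.5634, -0.2034, 0.1935]
tool_rot: [2.502, 1.892, 0.004]
contact_force: [0.5, -0.5, -0.4]
opening: 0.0504
```

Run:
```python
from h import *
from station import get_image
import cv2
s=get_image("side")[:,:,::-1]
cv2.imwrite("pics/s10.png",s)
```

```text
(no output)
```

View pics/s10.png

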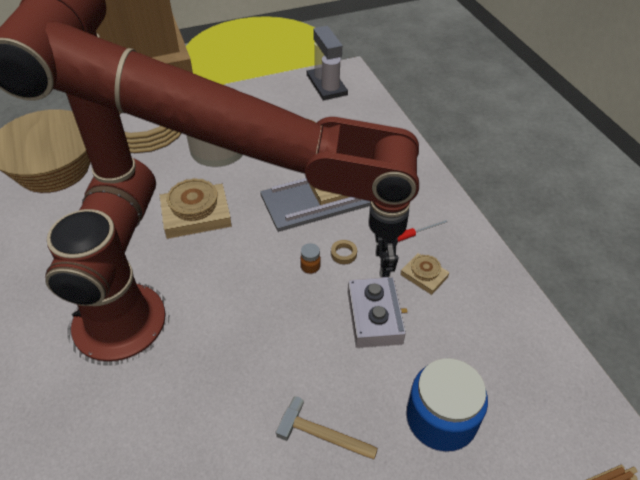

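Run:
```python
from station import get_image
import cv2
s=get_image("top")[:,:,::-1]
cv2.imwrite("pics/t11.png",cv2.resize(s[100:340,130:530],None,fx=2,fy=2,interpolation=cv2.INTER_CUBIC))
```

```text
(no output)
```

View pics/t11.png

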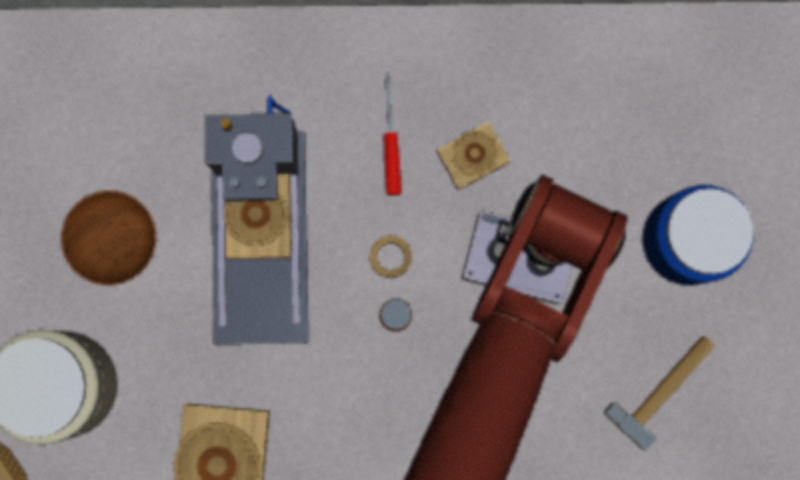

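View pics/t4.png

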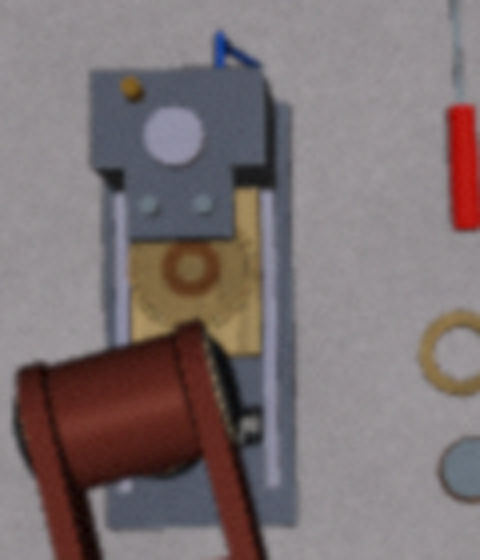

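```bash
python3 -c "
from station import job
print(job.finish_job())"
```

```text
the job is handed in; nothing more can be done
None
```

I pushed the 130 x 100 mm carrier about 71 mm along its channel with two fingers, without gripping it. It stopped dead at the stop: the push force rose to 13 N with no further movement. I then pressed both keys down together, one fingertip on each. I held them at their end stops for about 4 s at roughly 18 N in total, then released them, and handed the job in at about 14.4 s.

- **Keys:** Halfway down, both press rods had dropped equally, so neither key was pressed alone. In the last side picture both keys are up again.
- **Carrier:** In the last top picture it is still at the stop, with its back edge within half a pixel of where the push left it.
- **Bystanders:** The bowl, tub, jar, cane ring, mallet and awl look unmoved. The pail does too, but I judged this by eye and measured none of them.
- **Arm:** It was clear of everything at the end, with contact force about 0.

No check failed. While I held the keys there was also a sideways force of about 9 N on the fingers, from pressing against the fixed station.

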